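# Dispense three wooden balls from a drum feeder into its catch tray

## Robot

A 6-joint arm with a two-finger parallel gripper is mounted at the origin on a cart in front of the work surface, level with it; the furniture and walls round the work are solid. World frame = base frame: x ahead of the robot, y to its left, z up, the work surface at z = 0. Lengths are in mm, angles in rad, forces in N, time in s.
With the tool pointing down it reaches from about 425 to 950 mm from the base axis. Payload 14.7 kg.
Tool frame: the origin (TCP) lies midway between the tips of the shut fingers; the grasp point (between the pads) lies 19 mm behind it; z points along the fingers, y is the line along which they close (so a half turn about z gives the same grasp; the last joint's range is limited). The gripper opens to 85 mm and grips with 20 to 120 N. Pads are 22 mm wide; open, the fingers measure 114 mm over their backs; the gripper's body (76 mm by 85 mm) begins 54 mm behind the grasp point. The pads swing forward as they close: fully open they stand 13 mm farther back than shut.
Start: joints at [-1.288, 0.48, 1.596, -0, 1.065, -0.047], TCP at [210.521, -614.958, 231.297] pointing down, gripper open.
Joint ranges: [-2.75, 2.75], [-0.82, 2.05], [0.23, 2.67], [-1.56, 4.7], [0.09, 2.69], [-2.92, 2.92]. Speed limits (rad/s): [1.89, 1.89, 2.39, 3.01, 3.01, 3.01].

## Interface

Orientations are given as a rotation vector (axis times angle).
In Python, from rig import robot, snapshot, workorder, search_frame, cut_out, spot_point gives the robot as it stands.
- The arm moves only by the tool apply_moves, never from a script. Its argument "plan" is a list of rows, each a list of 7 numbers: the shift along the tool's x, y, z in units of 60 mm (1.0 is 60 mm), then the turn, a rotation vector about the tool's x, y, z in degrees, then the finger opening in mm, from 0 to 85.4. In form: [[dx, dy, dz, wx, wy, wz, jaw], ...]. A call has exactly 5 rows; each row shifts and turns the commanded pose from where the row before left it, along the tool's axes as they then stand; what a row does not reach is not made up. A row lasts 1/8 s, in which the tool goes at most 62.5 mm and 10.7 degrees, less where a joint would pass 70% of its speed; a pose out of reach is approached as far as the arm can. A call is refused whole if a number of a shift passes 1 or a number of a turn 10.7, either way. A call with a gripper value outside its range is refused whole. The fingers move at their own pace and stop on an object; "squeeze" is the grip in N (left out, the last holds). Time passes only in rows, so rows that do not move let the fingers close, or fill a call up. It gives the time, the measured TCP pose, the force, the opening and the grip force at its end, in the units of the state.
- robot.get_state(): the state, without advancing time (a new reading comes with each control period).
- snapshot(name): name is "scene" or "top" or "wrist"; returns a dict with "img" (420x560x3 uint8, blue, green, red), "range_z" (420x560 float32, mm along the optical axis (not along the pixel's ray), 0 where there is no reading), "camera_matrix" (3x3 intrinsics, pixels), "D" ([k1, k2, p1, p2, k3] as OpenCV has them; the pictures are not rectified), "R" (3x3) and "t" (3): a world point X has camera coordinates R X + t; the wrist camera has in their place "tool_from_camera" (4x4, takes a point from camera to tool coordinates, whose origin is the TCP and whose axes are the flange's). Camera axes: x right, y down, z forward; pixel columns grow to the right and rows downward; lengths in mm; the calibration is good to about 2 mm. A picture is of the moment at which its call begins: read the wrist's pose just before it.
- workorder.job_done(): hands the job in; it is judged then, once.
Trained networks look in a picture, given as the dict that the camera call returned (one of the last four; its "shot" number tells which), for a name from the list of things; names that differ only in an ending like _2 or _b are one class to them, and where a whole thing is asked for, a point or a joint stands for the part that bears it (a point fixed in the world has none). Each returns a list of dicts, best first, with "confidence" (0 to 1); they miss things now and then, are a little off and sometimes report something else, mostly with a low value. They report only what shows in the picture. A call takes as long as a camera call. They do not tell look-alikes from the thing itself.
- search_frame(picture, target): "location" ([column, row] in pixels, amid what is visible of it).
- cut_out(picture, target): "pixels" (420x560 bool, what is visible of it) and "location" ([column, row] in pixels, amid what is visible of it).
- spot_point(picture, target): "location" ([column, row] in pixels: a listed point, or the origin of a listed thing).
The state is a dict: "time": time; "joint_positions": joint angles; "joint_velocities": joint speeds; "effort": joint torques, N m; "position": TCP position; "tcp_rot": TCP orientation; "ft_force": force on the tool from outside, world axes, zero at the start; "moment": the same for the moment, N m; "gripper_width": finger opening in mm; "grip_force": force on a finger pad.
Only numpy, scipy, OpenCV 4.12 (cv2) and the standard library are available. Lean on these libraries where they do the work, as an engineer would, in place of code of your own. Each camera call takes 0.05 s, during which the arm holds its last target. There are 200 camera calls.

## Task

Take the red catch tray out of the plywood garage, where it was put away handle first, and push it, open end first, fully home under the spout of the drum feeder. Then crank the drum slowly (well under half a turn a second, top of the drum towards the spout) so that the balls drop one at a time, until exactly three balls lie in the tray and the fourth is still in the drum. Leave the tray in place and do not disturb the glue bottle, battery pack, sanding block or screw tub.

Things in the scene. Friction and masses are not known exactly. Their poses are not given: they have to be found in the camera images.
- feeder: fixed drum feeder: clear drum housing 138 mm across, 42 mm thick (y), top at z 0.199, on a blue stand; origin on the bench below the drum's centre. Front is -x: the tray is pushed in there along +x, between two steel rails 10 mm high, 72 mm apart (x -94 to +14 mm), up to a rubber stop at x +12 mm. Drum axis along y, 130 mm up; crank on the +y side
- spout (a point): centre of the aluminium spout's lower mouth (53 x 34 mm), 58 mm above the bench, 38 mm in front (-x) of the drum's axis; axes as the feeder's. The spout's and housing's front faces stand 31 mm in front (-x) of this point; the space below the spout is free for the tray
- drum_axis (a point): centre of the drum, on its axis, 130 mm above the bench. Inside, an orange rotor has six pockets 60 degrees apart, four of them with one ball each, 40 to 48 mm from this point (up to 70 mm just before it falls); a ball falls out of its pocket through the spout as the pocket comes down to it
- drum (a joint): turn of drum and crank, rad; grows in the dispensing direction (its top moves to the feeder's front, -x, and down). Starts between -0.1 and 0.1; balls 1, 2, 3, 4 drop at about 1.0, 2.05, 3.1, 4.15. Stays where left (friction about 0.1 N m); end stops at -0.2 and 5.6. Keep well under 3.1 rad/s while dispensing
- crank_grip (a point): centre of the crank's black sleeve (18 mm diameter, 46 mm long along the feeder's y, spins freely on its pin). In the feeder's frame, at drum angle q: x = -0.045 sin(q - 1.78), y = 0.083, z = 0.130 + 0.045 cos(q - 1.78) m; at q = 0 it is at the back. The crank arm lies 33 mm nearer the drum than this point
- garage: fixed plywood garage 85 mm deep, 118 mm wide, 86 mm high, a 19 mm wood block on its roof; origin on the bench. Open on its -x side; roof from x -30 to +55 mm, inner height 76 mm, inner width 94 mm. The tray's handle is under the roof and only its open catch can be reached; the tray's +x points to about the garage's -x
- tray_center (a point): loose red tray 180 mm long (x), 60 mm wide (y), 160 g; this point is at its middle, 18 mm above its underside. +x end: open catch, inner 120 x 52 mm (x -34 to +86 mm), walls 36 mm high, 4 mm thick, floor rising 14 mm to +x; can be gripped across its 60 mm width. -x end: 14 mm thick deck with an upright fin handle
- tray_handle (a point): middle of the upper part of the tray's fin handle, 42 mm above the tray's underside and 62 mm from its middle towards -x; the fin is 12 mm thick (y), 40 mm long (x), from 14 to 62 mm above the underside; axes as the tray's
- tray_catch (a point): point in the tray's catch, 42 mm from the tray's middle towards +x, 18 mm above the underside; lies under the spout's centre when the tray is home (its +x end then 10 mm behind the drum's axis, near the stop)
- ball1_center (a point): centre of wooden ball 1 (28 mm diameter, 14 g), the first to drop
- ball2_center (a point): centre of wooden ball 2 (28 mm diameter, 14 g), the second to drop
- ball3_center (a point): centre of wooden ball 3 (28 mm diameter, 14 g), the third to drop
- ball4_center (a point): centre of wooden ball 4 (28 mm diameter, 14 g), the last, which must stay in the drum, to drop
- glue_bottle_mid (a point): bystander: yellow glue bottle with orange cap, 62 mm across, 179 mm tall; mid-height
- battery_pack_mid (a point): bystander: black battery pack 75 x 110 x 56 mm; mid-height
- sanding_block_mid (a point): bystander: brown cork sanding block 66 x 117 x 31 mm; mid-height
- screw_tub_mid (a point): bystander: clear open tub of black screws 120 x 144 x 43 mm; mid-height
Not all that is in view belongs to the job. Leave any purple look-alike of the part that bears tray_center alone.

How it is judged:
By the outcome, as a careful person would: the job done as asked, in the order asked, and still so for the second after the job is handed in, with the robot touching nothing.
It also fails if it takes over 69 s, if anything falls off the work surface, if the arm or the gripper's body presses on something with over 40 N, if the wrist force passes 120 N, or if a joint passes its speed limit or range.

## Working session

There is one attempt and no reset: what is moved stays moved. The work goes in short steps, Python scripts to look and compute and a tool call to move; the robot and the scene stay as the last step left them, time stands still between calls to the robot, and variables do not carry over. Pictures are saved under pics/ and viewed, at most 10 in all, crops included, and the job is handed in when it is done.

Besides the shell and the picture viewer there is one more tool, called after ">>>" as name(argument=value, ...), one argument or row to a line, values as JSON. apply_moves: Moves the arm, as the interface text tells. Its arguments: {"type":"object","properties":{"plan":{"type":"array"},"squeeze":{"type":"number"}},"required":["plan"]}

```bash
ls; mkdir -p pics; cat > h.py <<'E'
import numpy as np,cv2
from rig import robot,snapshot,workorder,search_frame,cut_out,spot_point
from scipy.spatial.transform import Rotation as Ro
def cam(s):
    if 'R' in s: return np.array(s['R']),np.array(s['t']).ravel()
    T=np.array(s['tool_from_camera']); st=s['st']; R=Ro.from_rotvec(st['tcp_rot']).as_matrix()
    Rw=R@T[:3,:3]; p=R@T[:3,3]+np.array(st['position']); return Rw.T,-Rw.T@p
def snap(n):
    st=robot.get_state(); s=snapshot(n); s['st']=st; return s
def ray(s,px):
    R,t=cam(s); u=cv2.undistortPoints(np.array([[px]],float),np.array(s['camera_matrix']),np.array(s['D']))[0,0]
    return -R.T@t, R.T@np.array([u[0],u[1],1])
def atz(s,px,z):
    c,d=ray(s,px); return c+d*(z-c[2])/d[2]
def atd(s,px):
    r=s['range_z'][int(round(px[1])),int(round(px[0]))]; c,d=ray(s,px); return c+d*r
def proj(s,P):
    R,t=cam(s); return cv2.projectPoints(np.array(P,float).reshape(-1,3),cv2.Rodrigues(R)[0],t,np.array(s['camera_matrix']),np.array(s['D']))[0][:,0]
def cloud(s,m=None):
    v,u=np.nonzero((s['range_z']>0)&(m if m is not None else True)); q=np.stack([u,v],1).astype(float)
    n=cv2.undistortPoints(q[:,None],np.array(s['camera_matrix']),np.array(s['D']))[:,0]; z=s['range_z'][v,u]
    R,t=cam(s); return (np.c_[n,np.ones(len(n))]*z[:,None]-t)@R, s['img'][v,u]
E
python3 - <<'E'
from h import *
np.set_printoptions(precision=1,suppress=True)
for c in ['scene','top']:
    s=snap(c); cv2.imwrite(f'pics/{c}.png',s['img'])
    for n in ['feeder','spout','drum_axis','crank_grip','garage','tray_center','tray_catch','tray_handle','glue_bottle_mid','battery_pack_mid','sanding_block_mid','screw_tub_mid']:
        for d in spot_point(s,n)[:2]:
            l=d['location']; z={'spout':58,'drum_axis':130,'tray_center':18,'tray_catch':18,'tray_handle':42,'crank_grip':139,'glue_bottle_mid':90,'battery_pack_mid':28,'sanding_block_mid':15,'screw_tub_mid':21}.get(n,0)
            print(c,n,round(d['confidence'],2),np.array(l),atz(s,l,z))
E
```

```text
pics
scene feeder 0.81 [190.4 288.6] [614.  263.5   0. ]
scene feeder 0.53 [202.2 270.5] [635.9 203.6   0. ]
scene spout 0.84 [203.1 270.6] [594.4 227.6  58. ]
scene drum_axis 0.77 [187.7 260.8] [594.8 263.9 130. ]
scene crank_grip 0.69 [198.1 208.3] [707.7 132.7 139. ]
scene crank_grip 0.68 [199. 290.] [505.9 304.4 139. ]
scene garage 0.7 [336.  192.2] [ 547.2 -315.4   -0. ]
scene tray_center 0.86 [385.4 221.4] [ 345.  -281.9   18. ]
scene tray_center 0.75 [324.8 192.9] [ 562.8 -268.8   18. ]
scene tray_catch 0.98 [372.4 219.5] [ 379.4 -262.8   18. ]
scene tray_catch 0.64 [314.2 196.8] [ 577.4 -229.7   18. ]
scene tray_handle 0.94 [338.8 186.1] [ 533.6 -302.8   42. ]
scene glue_bottle_mid 0.79 [199.5 208.5] [749.2  99.9  90. ]
scene glue_bottle_mid 0.64 [202.  269.8] [576.5 241.8  90. ]
scene battery_pack_mid 0.88 [277.  313.9] [382.6 184.7  28. ]
scene sanding_block_mid 0.6 [320. 267.] [393.6  -8.5  15. ]
scene screw_tub_mid 0.73 [286.3 178.9] [ 703.3 -238.6   21. ]
top feeder 0.89 [181.6 196.5] [597.6 258.1   0. ]
top spout 0.93 [183.  191.1] [598.7 240.2  58. ]
top drum_axis 0.81
[... 251 characters left out ...]
ay_center 0.65 [375.2 215.9] [ 540.2 -275.9   18. ]
top tray_center 0.62 [378.6 290. ] [ 342.3 -276.8   18. ]
top tray_catch 0.7 [355.  209.7] [ 557.3 -221.4   18. ]
top tray_catch 0.63 [373.3 276.2] [ 378.3 -264.1   18. ]
top tray_handle 0.84 [387.2 314.8] [ 280.  -290.7   42. ]
top tray_handle 0.55 [392.2 212.5] [ 545.  -316.3   42. ]
top glue_bottle_mid 0.9 [234.5 133.7] [747.3 103.4  90. ]
top glue_bottle_mid 0.53 [353.5 156.9] [ 683.4 -209.1   90. ]
top battery_pack_mid 0.57 [200.6 272.5] [386.5 190.4  28. ]
top sanding_block_mid 0.77 [270.  275.2] [381.    8.6  15. ]
top sanding_block_mid 0.15 [202.3 273.4] [384.7 188.4  15. ]
top screw_tub_mid 0.61 [350.5 156.6] [ 707.8 -213.8   21. ]
```

View pics/scene.png

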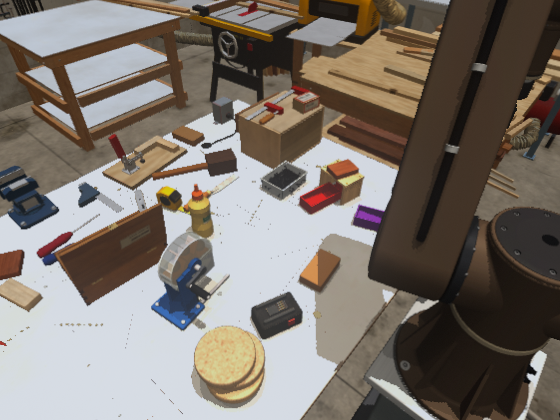

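View pics/top.png

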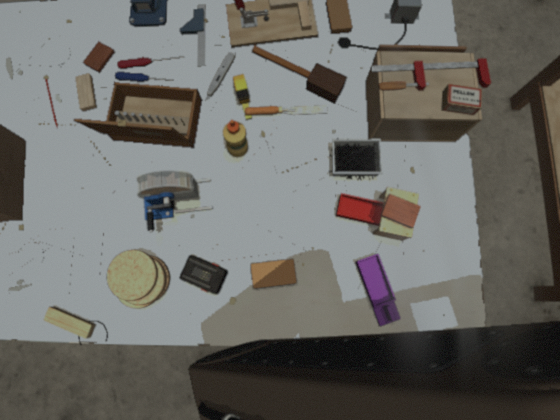

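The scene picture shows the red tray's catch at (320,198), in the garage (342,180). The top view shows it at (358,209). The feeder is at (165,190) in the top view, with its crank at (150,215).

Candidates for the tray, by pixel in the top view:
- red catch (358,209), half inside the garage. This is the one described.
- purple look-alike (378,290). Leave alone.
- red clamps (420,75) and (484,72). Not the tray.

I'm choosing the red one and will check it in a close crop.

```bash
python3 - <<'E'
from h import *
np.set_printoptions(precision=1,suppress=True)
s=snap('top'); s2=snap('scene')
a=cv2.resize(s['img'][130:260,320:440],None,fx=4,fy=4); b=cv2.resize(s['img'][150:250,120:230],None,fx=4,fy=4)
o=np.zeros((520,800,3),np.uint8);o[:520,:400]=cv2.resize(a,(400,433))[:400].shape and 0
o[:433,:400]=cv2.resize(a,(400,433));o[:364,400:]=cv2.resize(b,(400,364));cv2.imwrite('pics/crop.png',o)
def rect(P): 
    r=cv2.minAreaRect(P[:,:2].astype(np.float32)); return np.array(r[0]),np.array(r[1]),r[2]
C=[];
for n,x in(('top',s),('scene',s2)):
    P,c=cloud(x); c=c.astype(int); red=(c[:,2]>90)&(c[:,1]<.4*c[:,2])&(c[:,0]<.5*c[:,2])
    near=(abs(P[:,0]-565)<70)&(P[:,1]>-290)&(P[:,1]<-150)&(P[:,2]<60)
    Q=P[red&near]; print(n,'tray',len(Q),Q.min(0),Q.max(0)); W=Q[Q[:,2]>28]; print(len(W),rect(W))
    g=(abs(P[:,0]-545)<110)&(abs(P[:,1]+310)<110)
    R=P[g&(P[:,2]>72)&(P[:,2]<92)]; print('roof',rect(R),R[:,2].mean()); R=P[g&(P[:,2]>96)];print('block',len(R),rect(R),R[:,2].mean())
    f=(abs(P[:,0]-600)<110)&(abs(P[:,1]-250)<130)
    for lo,hi in((170,210),(70,170),(5,14)):
        R=P[f&(P[:,2]>lo)&(P[:,2]<hi)]; print('feeder',lo,len(R),rect(R),R.min(0),R.max(0))
    C.append((P,c))
np.savez('c.npz',P0=C[0][0],c0=C[0][1],P1=C[1][0],c1=C[1][1])
E
```

```text
top tray 663 [ 521.7 -277.1    0.6] [ 596.4 -169.4   40.8]
93 (array([ 540.8, -210. ]), array([111.7,  46.7]), 50.44739532470703)
roof (array([ 539.9, -320.7]), array([ 88.2, 120. ]), 76.7357177734375) 85.24612862929166
block 812 (array([ 539.5, -321.8]), array([85.4, 61.6]), 66.2370376586914) 104.30952676560483
feeder 170 831 (array([639.7, 271.4]), array([133.2, 110.7]), 8.039416313171387) [568.4 207.5 170. ] [709.9 322.5 209.5]
feeder 70 1121 (array([556.6, 260.1]), array([120.7, 136. ]), 8.131136894226074) [490.6 196.4  70.1] [624.2 333.9 169.9]
feeder 5 398 (array([593.4, 241.7]), array([170.6, 251.4]), 11.616961479187012) [510.6 127.6   5. ] [702.3 364.8  14. ]
scene tray 245 [ 521.8 -288.1    0.3] [ 611.2 -168.1   39. ]
68 (array([ 561.4, -228.9]), array([110.6,  60.8]), 76.02674102783203)
roof (array([ 540.5, -320.5]), array([ 88.2, 119.5]), 77.40262603759766) 84.8986343860181
block 364 (array([ 541.4, -320.6]), array([87.6, 63.8]), 66.12541198730469) 104.30045480867031
feeder 170 906 (array([639.8, 272.7]), array([133.4, 110.9]), 5.9551615715026855) [568.2 211.  170. ] [710.  324.5 207.3]
feeder 70 1671 (array([559.2, 263.6]), array([131.7, 137.1]), 5.693541049957275) [490.2 197.3  70. ] [621.8 337.4 169.9]
feeder 5 968 (array([579.9, 266.1]), array([224.4, 166.3]), 86.91647338867188) [490.8 158.6   5.1] [666.8 378.8  14. ]
```

View pics/crop.png

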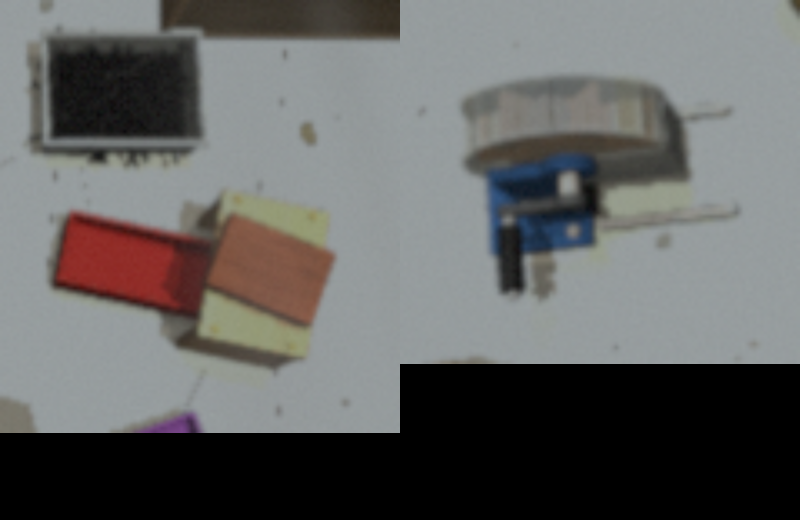

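The left crop shows the red catch sticking out of the garage, pointing left and slightly up. The right crop shows the crank sleeve at (510,255) on the robot's side, with the rails running right (-y). The choice is confirmed, so next I get precise poses.

```bash
cat >> h.py <<'E'
def go(p,head,jawaxis=90,st=None):
    """print tool-frame shift (60mm units) & turn (deg) to reach TCP p with tool x at heading (deg), pointing down"""
    st=st or robot.get_state(); R=Ro.from_rotvec(st['tcp_rot']).as_matrix()
    best=None
    for h in(head,head+180):
        a=np.radians(h); x=np.array([np.cos(a),np.sin(a),0]); z=np.array([0,0,-1.]); T=np.c_[x,np.cross(z,x),z]
        w=np.degrees(Ro.from_matrix(R.T@T).as_rotvec())
        if best is None or np.linalg.norm(w)<np.linalg.norm(best[0]): best=(w,T)
    d=(np.array(p)-st['position'])
    print('t',round(st['time'],2),'pos',np.round(st['position'],1),'j',np.round(st['joint_positions'],2),'w',round(st['gripper_width'],1),'F',np.round(st['ft_force'],1))
    print(' shift now-axes u',np.round(R.T@d/60,3),' shift target-axes u',np.round(best[1].T@d/60,3),' turn',np.round(best[0],1))
E
python3 - <<'E'
from h import *
np.set_printoptions(precision=1,suppress=True)
D=np.load('c.npz')
for i in(0,1):
    P=D[f'P{i}'];c=D[f'c{i}']
    red=(c[:,2]>70)&(c[:,1]<.45*c[:,2])&(c[:,0]<.5*c[:,2])&(abs(P[:,0]-560)<60)&(P[:,1]>-275)&(P[:,1]<-150)&(P[:,2]<45)&(P[:,2]>-3)
    Q=P[red]; 
    for h in (74,77,80,83):
        a=np.radians(h);u=Q[:,:2]@[np.cos(a),np.sin(a)];v=Q[:,:2]@[-np.sin(a),np.cos(a)]
        print('tray',i,h,len(u),'u99',np.percentile(u,[99,99.8]),'v',np.percentile(v,[.7,3,97,99.3]))
    f=(P[:,0]>550)&(P[:,0]<655)&(P[:,1]>180)&(P[:,1]<345)
    for lo in(140,160,180):
        R=P[f&(P[:,2]>lo)&(P[:,2]<205)].astype(np.float32); r=cv2.minAreaRect(R[:,:2]); print('drum',i,lo,len(R),r,R[:,2].max())
    # front edge line of housing per y-bin at top
    R=P[f&(P[:,2]>150)&(P[:,2]<205)]
    for y in range(200,340,20):
        k=R[(R[:,1]>=y)&(R[:,1]<y+20)]; 
        if len(k)>5: print(y,np.percentile(k[:,0],[3,97]),k[:,2].max(),end=' |')
    b=(P[:,0]>480)&(P[:,0]<560)&(P[:,1]>240)&(P[:,1]<350)&(P[:,2]>90)&(P[:,2]<150)&(c.max(1)<70); k=P[b]; print('\nsleeve',len(k), np.median(k,0) if len(k) else '',k.min(0) if len(k) else '',k.max(0) if len(k) else '')
    b=(abs(P[:,0]-590)<70)&(P[:,1]>120)&(P[:,1]<210)&(P[:,2]>5)&(P[:,2]<16);k=P[b]
    for lo,hi in((530,580),(600,660)):
        m=k[(k[:,0]>lo)&(k[:,0]<hi)]
        if len(m)>8: print('rail',len(m),np.polyfit(m[:,1],m[:,0],1),m.mean(0),m[:,1].min())
print(Ro.from_rotvec(robot.get_state()['tcp_rot']).as_matrix())
go([560,-205,150],77)
E
```

```text
tray 0 74 734 u99 [-11.3 -10.1] v [-629.6 -627.8 -571.3 -569.8]
tray 0 77 734 u99 [-42.4 -41.6] v [-624.5 -623.9 -567.7 -567.2]
tray 0 80 734 u99 [-73.  -72.2] v [-619.8 -618.7 -561.6 -559.8]
tray 0 83 734 u99 [-103.5 -101.8] v [-614.2 -612.4 -552.5 -550.3]Traceback (most recent call last):
  File "<stdin>", line 13, in <module>
cv2.error: OpenCV(4.12.0) /io/opencv/modules/imgproc/src/convhull.cpp:143: error: (-215:Assertion failed) total >= 0 && (depth == CV_32F || depth == CV_32S) in function 'convexHull'
```

```bash
python3 - <<'E'
from h import *
np.set_printoptions(precision=1,suppress=True)
D=np.load('c.npz')
for i in(0,1):
    P=D[f'P{i}'];c=D[f'c{i}'].astype(int)
    f=(P[:,0]>550)&(P[:,0]<655)&(P[:,1]>180)&(P[:,1]<345)
    for lo in(140,160,180):
        R=np.ascontiguousarray(P[f&(P[:,2]>lo)&(P[:,2]<205)][:,:2]).astype(np.float32); print('drum',i,lo,len(R),cv2.minAreaRect(R))
    R=P[f&(P[:,2]>150)&(P[:,2]<205)]
    for y in range(200,340,20):
        k=R[(R[:,1]>=y)&(R[:,1]<y+20)]
        if len(k)>5: print(y,np.percentile(k[:,0],[3,97]),k[:,2].max(),end=' |')
    b=(P[:,0]>480)&(P[:,0]<560)&(P[:,1]>240)&(P[:,1]<350)&(P[:,2]>90)&(P[:,2]<150)&(c.max(1)<70); k=P[b]; print('\nsleeve',len(k), np.median(k,0) if len(k) else '',k.min(0) if len(k) else '',k.max(0) if len(k) else '')
    b=(abs(P[:,0]-590)<70)&(P[:,1]>120)&(P[:,1]<210)&(P[:,2]>5)&(P[:,2]<16);k=P[b]
    for lo,hi in((530,580),(600,660)):
        m=k[(k[:,0]>lo)&(k[:,0]<hi)]
        if len(m)>8: print('rail',len(m),np.polyfit(m[:,1],m[:,0],1),m.mean(0),m[:,1].min())
print(Ro.from_rotvec(robot.get_state()['tcp_rot']).as_matrix())
go([560,-205,150],77)
E
```

```text
drum 0 140 1219 ((590.3392944335938, 264.5729064941406), (52.528011322021484, 133.75059509277344), 8.131136894226074)
drum 0 160 965 ((595.2072143554688, 264.99652099609375), (43.6266975402832, 122.26710510253906), 7.686965465545654)
drum 0 180 636 ((594.7828979492188, 265.0201110839844), (40.67570114135742, 88.6368408203125), 6.946803092956543)
200 [580.8 622.3] 181.9970747206048 |220 [578.2 618.7] 193.29339738149807 |240 [575.9 615. ] 200.12597555713768 |260 [573.6 612.3] 199.9057823347712 |280 [571.6 610.5] 197.60955927595543 |300 [568.6 608.5] 190.6262180179252 |320 [568.2 607.1] 174.17643245166147 |
sleeve 190 [522.5 296.2 130.4] [485.7 250.1  90.8] [559.8 315.8 138.9]
rail 43 [ -0.1 585.7] [564.4 190.3   8.8] 170.00478015257656
rail 34 [  0.2 605.5] [643.6 192.3   8.7] 127.5902294490562
drum 1 140 1520 ((584.2199096679688, 266.2606201171875), (68.24026489257812, 136.14866638183594), 6.294833660125732)
drum 1 160 1108 ((595.7572631835938, 267.7657470703125), (44.974422454833984, 122.47509765625), 6.294833660125732)
drum 1 180 684 ((595.7884521484375, 267.48333740234375), (44.974422454833984, 93.16797637939453), 6.294833660125732)
200 [580.9 621.2] 182.09594319002593 |220 [579.4 620. ] 193.4523347161605 |240 [576.4 617.3] 199.5100314161442 |260 [573.9 615.2] 201.46373955088833 |280 [572.  612.9] 198.90677019828567 |300 [569.8 610.7] 193.30078960133014 |320 [569.  610.1] 175.61040957258783 |
sleeve 216 [519.3 301.6 130.9] [485. 251. 106.] [559.4 313.  142.4]
rail 48 [ -0.1 580.5] [564.5 189.7   9.5] 170.48856103019764
[[ 0.9  0.3 -0. ]
 [ 0.3 -0.9  0. ]
 [-0.  -0.  -1. ]]
t 1.4 pos [ 210.5 -615.   231.3] j [-1.3  0.5  1.6 -0.   1.1 -0.1] w 85.6 F [-0.   0.8  0.6]
 shift now-axes u [ 7.7 -4.6  1.4]  shift target-axes u [8.  4.1 1.4]  turn [ -0.    0.  -58.1]
```

```bash
cat >> h.py <<'E'
def rows(p,head,n,st=None):
    st=st or robot.get_state(); R0=Ro.from_rotvec(st['tcp_rot']); p0=np.array(st['position'])
    c=[]
    for h in(head,head+180):
        a=np.radians(h); x=np.array([np.cos(a),np.sin(a),0]); z=np.array([0,0,-1.])
        c.append((R0.inv()*Ro.from_matrix(np.c_[x,np.cross(z,x),z])).as_rotvec())
    w=min(c,key=np.linalg.norm)/n; d=(np.array(p)-p0)/n/60
    print('t',round(st['time'],2),'pos',np.round(p0,1),'j',np.round(st['joint_positions'],2),'w',round(st['gripper_width'],1),'F',np.round(st['ft_force'],1))
    for i in range(n): print(np.round((R0*Ro.from_rotvec(w*i)).as_matrix().T@d,3).tolist(),np.round(np.degrees(w),2).tolist())
E
python3 -c "
from h import *
rows([560,-223,225],77,10)"
```

```text
t 1.4 pos [ 210.5 -615.   231.3] j [-1.29  0.48  1.6  -0.    1.07 -0.05] w 85.6 F [-0.   0.8  0.6]
[0.763, -0.429, 0.01] [-0.0, 0.0, -5.81]
[0.802, -0.35, 0.01] [-0.0, 0.0, -5.81]
[0.834, -0.267, 0.01] [-0.0, 0.0, -5.81]
[0.856, -0.181, 0.01] [-0.0, 0.0, -5.81]
[0.87, -0.094, 0.01] [-0.0, 0.0, -5.81]
[0.875, -0.005, 0.01] [-0.0, 0.0, -5.81]
[0.871, 0.084, 0.01] [-0.0, 0.0, -5.81]
[0.858, 0.171, 0.01] [-0.0, 0.0, -5.81]
[0.837, 0.257, 0.01] [-0.0, 0.0, -5.81]
[0.806, 0.341, 0.01] [-0.0, 0.0, -5.81]
```

>>> apply_moves(
  plan=[
    [0.76, -0.43, 0.01, 0, 0, -5.8, 85],
    [0.8, -0.35, 0.01, 0, 0, -5.8, 85],
    [0.83, -0.27, 0.01, 0, 0, -5.8, 85],
    [0.86, -0.18, 0.01, 0, 0, -5.8, 85],
    [0.87, -0.09, 0.01, 0, 0, -5.8, 85],
  ],
)

```text
time: 2.02
position: [386.1, -417.9, 228.5]
tcp_rot: [2.869, 1.28, 0.0]
ft_force: [0.4, -0.8, 1.0]
gripper_width: 85.1
grip_force: 0.0
```

>>> apply_moves(
  plan=[
    [0.87, 0, 0.01, 0, 0, -5.8, 85],
    [0.87, 0.08, 0.01, 0, 0, -5.8, 85],
    [0.86, 0.17, 0.01, 0, 0, -5.8, 85],
    [0.84, 0.26, 0.01, 0, 0, -5.8, 85],
    [0.81, 0.34, 0.01, 0, 0, -5.8, 85],
  ],
)

```text
time: 2.65
position: [561.3, -221.9, 225.5]
tcp_rot: [2.457, 1.957, 0.0]
ft_force: [0.6, -0.8, -0.3]
gripper_width: 85.1
grip_force: 0.0
```

```bash
python3 - <<'E'
from h import *
np.set_printoptions(precision=1,suppress=True)
s=snap('wrist'); cv2.imwrite('pics/w1.png',s['img'])
for n,z in(('tray_center',18),('tray_catch',18),('tray_handle',42)):
    for d in spot_point(s,n)[:1]: print(n,d['confidence'],d['location'],atz(s,d['location'],z))
P,c=cloud(s);c=c.astype(int)
red=(c[:,2]>70)&(c[:,1]<.45*c[:,2])&(c[:,0]<.5*c[:,2])&(abs(P[:,0]-560)<70)&(P[:,1]>-285)&(P[:,1]<-140)&(P[:,2]<45)&(P[:,2]>20)
Q=P[red]; print(len(Q))
for h in (75,77,79):
    a=np.radians(h);u=Q[:,:2]@[np.cos(a),np.sin(a)];v=Q[:,:2]@[-np.sin(a),np.cos(a)]
    print(h,np.percentile(u,[99,99.8]),np.percentile(v,[.5,2,98,99.5]))
rows([560,-223,5],77,5)
E
```

```text
tray_center 0.94 [107.5, 275.6] [ 347.  -276.6   18. ]
tray_catch 0.84 [282.5, 187.2] [ 567.4 -221.3   18. ]
tray_handle 0.68 [57.6, 310.1] [ 288.  -296.6   42. ]
1113
75 [-19.4 -19. ] [-633.8 -632.9 -572.9 -572.2]
77 [-41.  -40.9] [-629.4 -629.1 -570.8 -570.6]
79 [-61.4 -61.1] [-626.9 -625.9 -566.  -565.5]
t 2.85 pos [ 560.6 -222.4  225.1] j [-0.4  0.4  1.7 -0.   1.  -0.2] w 85.4 F [-0.2 -0.3  0.3]
[-0.002, -0.001, 0.734] [-0.0, 0.0, -0.0]
[-0.002, -0.001, 0.734] [-0.0, 0.0, -0.0]
[-0.002, -0.001, 0.734] [-0.0, 0.0, -0.0]
[-0.002, -0.001, 0.734] [-0.0, 0.0, -0.0]
[-0.002, -0.001, 0.734] [-0.0, 0.0, -0.0]
```

>>> apply_moves(
  plan=[
    [0, 0.04, 0.8, 0, 0, 0, 85],
    [0, 0, 0.9, 0, 0, 0, 85],
    [0, 0, 0.9, 0, 0, 0, 85],
    [0, 0, 0.7, 0, 0, 0, 85],
    [0, 0, 0.37, 0, 0, 0, 85],
  ],
)

```text
time: 3.48
position: [560.6, -224.5, 2.9]
tcp_rot: [-2.461, -1.949, 0.002]
ft_force: [-0.7, 0.1, 1.1]
gripper_width: 85.3
grip_force: 0.0
```

>>> apply_moves(
  plan=[
    [0, 0, 0, 0, 0, 0, 50],
    [0, 0, 0, 0, 0, 0, 50],
    [0, 0, 0, 0, 0, 0, 50],
    [0, 0, 0, 0, 0, 0, 50],
    [0, 0, 0, 0, 0, 0, 50],
  ],
  squeeze=40,
)

```text
time: 4.1
position: [562.8, -223.9, 5.6]
tcp_rot: [2.46, 1.953, 0.001]
ft_force: [-0.5, -0.4, 5.9]
gripper_width: 59.4
grip_force: 44.8
```

>>> apply_moves(
  plan=[
    [0, 0, -0.07, 0, 0, 0, 50],
    [0.25, -0.02, 0, 0, 0, 0, 50],
    [0.4, -0.03, 0, 0, 0, 0, 50],
    [0.45, -0.04, 0, 0, 0, 0, 50],
    [0.5, -0.05, 0, 0, 0, 0, 50],
  ],
)

```text
time: 4.72
position: [576.1, -126.9, 9.3]
tcp_rot: [-2.46, -1.953, 0.0]
ft_force: [0.5, -0.1, -1.6]
gripper_width: 59.1
grip_force: 44.0
```

```bash
python3 -c "
from h import *
rows([613.3,107,25],96.5,5)"
```

```text
t 4.72 pos [ 576.1 -126.9    9.3] j [-0.27  0.69  1.89  0.    0.56 -0.04] w 59.1 F [ 0.5 -0.1 -1.6]
[0.787, -0.056, -0.052] [-0.0, -0.0, -3.92]
[0.789, -0.002, -0.052] [-0.0, -0.0, -3.92]
[0.788, 0.052, -0.052] [-0.0, -0.0, -3.92]
[0.782, 0.106, -0.052] [-0.0, -0.0, -3.92]
[0.773, 0.159, -0.052] [-0.0, -0.0, -3.92]
```

>>> apply_moves(
  plan=[
    [0.6, -0.06, -0.05, 0, 0, -3.9, 50],
    [0.75, 0, -0.05, 0, 0, -3.9, 50],
    [0.75, 0.05, -0.05, 0, 0, -3.9, 50],
    [0.75, 0.1, -0.05, 0, 0, -3.9, 50],
    [0.5, 0.1, -0.05, 0, 0, -3.9, 50],
  ],
)

```text
time: 5.35
position: [606.6, 74.4, 24.4]
tcp_rot: [-2.09, -2.346, -0.0]
ft_force: [0.0, -0.1, -1.5]
gripper_width: 59.4
grip_force: 43.9
```

```bash
python3 - <<'E'
from h import *
np.set_printoptions(precision=1,suppress=True)
s=snap('wrist'); cv2.imwrite('pics/w2.png',s['img'])
for n,z in(('tray_catch',38),('spout',58),('feeder',0)):
    for d in spot_point(s,n)[:1]: print(n,d['confidence'],d['location'],atz(s,d['location'],z))
P,c=cloud(s);c=c.astype(int)
red=(c[:,2]>70)&(c[:,1]<.45*c[:,2])&(c[:,0]<.5*c[:,2])&(abs(P[:,0]-610)<90)&(P[:,1]>0)&(P[:,1]<200)&(P[:,2]<80)&(P[:,2]>30)
Q=P[red]; print(len(Q))
for h in (94.5,96.5,98.5):
    a=np.radians(h);e=np.array([np.cos(a),np.sin(a)]);u=(Q[:,:2]-[595.2,266])@e;v=(Q[:,:2]-[595.2,266])@[-e[1],e[0]]
    print(h,'tray u,v rel feeder',np.percentile(u,[1,99,99.8]),np.percentile(v,[.5,2,98,99.5]))
m=(P[:,2]>5)&(P[:,2]<14)&(P[:,1]>165)&(P[:,1]<260)&(abs(P[:,0]-600)<70);k=P[m]
for lo,hi in((530,585),(615,670)):
    q=k[(k[:,0]>lo)&(k[:,0]<hi)]
    if len(q)>8: print('rail',len(q),q.mean(0),np.polyfit(q[:,1],q[:,0],1),q[:,1].min(),np.percentile(q[:,0]-np.polyval(np.polyfit(q[:,1],q[:,0],1),q[:,1]),[5,95]))
rows([613.3,107,25],96.5,5)
E
```

```text
tray_catch 0.88 [277.9, 283.2] [607.   77.3  38. ]
19522
94.5 tray u,v rel feeder [-214.2 -140.8 -140.1] [-26.4 -25.2  32.9  34. ]
96.5 tray u,v rel feeder [-214.1 -141.  -140.6] [-19.5 -18.8  38.7  39.4]
98.5 tray u,v rel feeder [-213.7 -140.5 -140. ] [-13.5 -12.7  44.8  45.6]
rail 1020 [568.5 179.9   9.4] [ -0.1 585.6] 169.0681654711031 [-3.8  3.4]
rail 1066 [646.5 189.5   9.4] [ -0.1 667.7] 178.55890530882257 [-3.2  4. ]
t 5.55 pos [606.5  72.6  24.3] j [ 0.1  0.7  1.8 -0.   0.6 -0. ] w 59.3 F [-0.1 -0.3 -1.4]
[0.111, 0.036, -0.002] [-0.0, 0.0, -0.01]
[0.111, 0.036, -0.002] [-0.0, 0.0, -0.01]
[0.111, 0.036, -0.002] [-0.0, 0.0, -0.01]
[0.111, 0.036, -0.002] [-0.0, 0.0, -0.01]
[0.111, 0.036, -0.002] [-0.0, 0.0, -0.01]
```

View pics/w2.png

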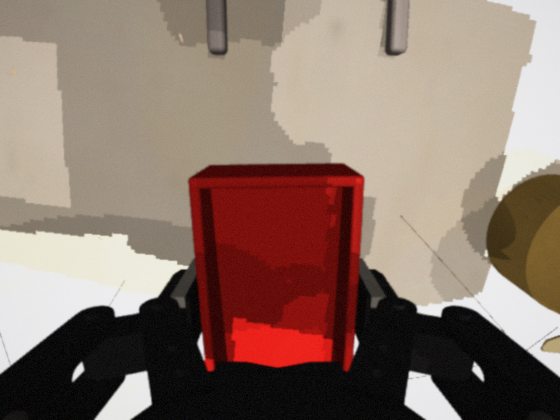

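The wrist view shows the red tray held squarely, with the rail ends ahead at (217,50) and (397,50). The tray needs about 13 mm of shift to the right (+x world) to line up.

```bash
python3 -c "
from h import *
rows([617.4,95.3,10],96.5,2)
s=robot.get_state();s['position']=[617.4,95.3,10];rows([612.4,140.1,10],96.5,2,s)"
```

```text
t 5.55 pos [606.5  72.6  24.3] j [ 0.07  0.69  1.84 -0.    0.62 -0.04] w 59.3 F [-0.1 -0.3 -1.4]
[0.178, 0.112, 0.119] [-0.01, 0.0, -0.02]
[0.178, 0.112, 0.119] [-0.01, 0.0, -0.02]
t 5.55 pos [617.4  95.3  10. ] j [ 0.07  0.69  1.84 -0.    0.62 -0.04] w 59.3 F [-0.1 -0.3 -1.4]
[0.376, 0.001, -0.0] [-0.01, 0.0, -0.02]
[0.376, 0.001, -0.0] [-0.01, 0.0, -0.02]
```

>>> apply_moves(
  plan=[
    [0.18, 0.11, 0.12, 0, 0, 0, 50],
    [0.18, 0.11, 0.12, 0, 0, 0, 50],
    [0.2, 0, 0, 0, 0, 0, 50],
    [0.3, 0, 0, 0, 0, 0, 50],
    [0.25, 0, 0, 0, 0, 0, 50],
  ],
)

```text
time: 6.18
position: [612.3, 140.5, 10.0]
tcp_rot: [-2.094, -2.342, -0.0]
ft_force: [0.3, 0.6, -0.9]
gripper_width: 59.3
grip_force: 44.0
```

```bash
python3 - <<'E'
from h import *
np.set_printoptions(precision=1,suppress=True)
s=snap('wrist'); cv2.imwrite('pics/w3.png',s['img'])
rows([612.4,140.1,6],96.5,1)
E
```

```text
t 6.22 pos [612.1 142.   10.1] j [0.2 0.7 1.8 0.  0.6 0.1] w 59.3 F [ 0.3  2.2 -1.4]
[-0.032, 0.001, 0.068] [0.01, -0.02, -0.05]
```

View pics/w3.png

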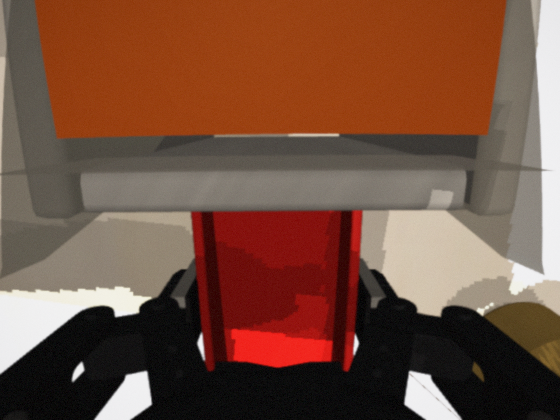

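Wrist view: the tray (193–361 px) is centred under the spout front (82–465 px). I'll lower it, release, and slide the open fingers back to the fin.

>>> apply_moves(
  plan=[
    [0, 0, 0.07, 0, 0, 0, 50],
    [0, 0, 0, 0, 0, 0, 50],
    [0, 0, 0, 0, 0, 0, 75],
    [0, 0, 0, 0, 0, 0, 85],
    [0, 0, 0, 0, 0, 0, 85],
  ],
)

```text
time: 6.85
position: [612.6, 138.9, 5.7]
tcp_rot: [2.094, 2.342, -0.0]
ft_force: [0.5, -0.2, -0.5]
gripper_width: 85.1
grip_force: 0.0
```

>>> apply_moves(
  plan=[
    [0, 0, -0.2, 0, 0, 0, 85],
    [-0.2, 0, -0.15, 0, 0, 0, 85],
    [-0.5, 0, 0, 0, 0, 0, 85],
    [-0.5, 0, 0, 0, 0, 0, 85],
    [-0.5, 0, 0, 0, 0, 0, 85],
  ],
)

```text
time: 7.48
position: [624.4, 36.1, 27.6]
tcp_rot: [2.094, 2.341, 0.001]
ft_force: [1.0, -0.1, -0.1]
gripper_width: 84.7
grip_force: 0.0
```

```bash
python3 - <<'E'
from h import *
np.set_printoptions(precision=1,suppress=True)
s=snap('wrist'); cv2.imwrite('pics/w4.png',s['img'])
st=robot.get_state(); print(st['position'],st['ft_force'])
s=snap('top')
for n,z in(('tray_center',18),('tray_catch',18),('tray_handle',42)):
    for d in spot_point(s,n)[:2]: print(n,d['confidence'],d['location'],atz(s,d['location'],z))
E
```

```text
[624.8  33.   27.6] [ 0.3 -3.8  0.3]
tray_center 0.97 [378.9, 291.7] [ 337.9 -277.4   18. ]
tray_catch 0.66 [373.8, 273.2] [ 386.2 -265.7   18. ]
tray_catch 0.47 [352.7, 159.0] [ 701.8 -220.3   18. ]
tray_handle 0.97 [388.0, 310.7] [ 290.2 -293.2   42. ]
```

View pics/w4.png

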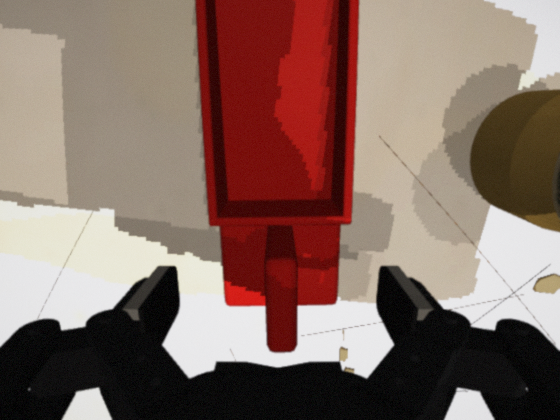

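The wrist view shows the fin handle (281, 225–350) centred between the open fingers, with the tray straight ahead. Closing now.

>>> apply_moves(
  plan=[
    [0, 0, 0.05, 0, 0, 0, 0],
    [0, 0, 0, 0, 0, 0, 0],
    [0, 0, 0, 0, 0, 0, 0],
    [0, 0, 0, 0, 0, 0, 0],
    [0, 0, 0, 0, 0, 0, 0],
  ],
  squeeze=50,
)

```text
time: 8.35
position: [624.0, 37.9, 23.8]
tcp_rot: [2.094, 2.342, 0.0]
ft_force: [0.3, 1.1, 0.9]
gripper_width: 11.2
grip_force: 48.9
```

>>> apply_moves(
  plan=[
    [0, 0, 0, 0, 0, 0, 0],
    [0.15, 0, 0, 0, 0, 0, 0],
    [0.25, 0, 0, 0, 0, 0, 0],
    [0.25, 0, 0, 0, 0, 0, 0],
    [0.25, 0, 0, 0, 0, 0, 0],
  ],
)

```text
time: 8.98
position: [617.8, 92.8, 23.8]
tcp_rot: [2.093, 2.342, 0.0]
ft_force: [0.2, -2.8, 4.0]
gripper_width: 11.3
grip_force: 49.2
```

>>> apply_moves(
  plan=[
    [0.2, 0, 0, 0, 0, 0, 0],
    [0.15, 0, 0, 0, 0, 0, 0],
    [0.07, 0, 0, 0, 0, 0, 0],
    [0.03, 0, 0, 0, 0, 0, 0],
    [0, 0, 0, 0, 0, 0, 0],
  ],
)

```text
time: 9.6
position: [615.0, 118.7, 23.8]
tcp_rot: [-2.094, -2.342, -0.0]
ft_force: [0.1, 1.4, 5.3]
gripper_width: 11.3
grip_force: 49.5
```

```bash
python3 - <<'E'
from h import *
np.set_printoptions(precision=1,suppress=True)
s=snap('wrist'); st=s['st']; print(st['position'],st['ft_force'])
P,c=cloud(s);c=c.astype(int)
F=np.array([598,266.3]);a=np.radians(96.5);e=np.array([np.cos(a),np.sin(a)])
U=(P[:,:2]-F)@e;V=(P[:,:2]-F)@[-e[1],e[0]]
red=(c[:,2]>60)&(c[:,1]<.45*c[:,2])&(c[:,0]<.5*c[:,2])
for n,m in(('deck',red&(P[:,2]>9)&(P[:,2]<18)&(U<-90)),('wall',red&(P[:,2]>31)&(P[:,2]<40)&(U<-60)&(abs(V)<33))):
    print(n,m.sum(),np.percentile(U[m],[.5,2,98,99.5]),np.percentile(V[m],[.5,2,98,99.5]))
m=(P[:,2]>55)&(U>-90)&(U<-50); print('housing front',m.sum(),np.percentile(U[m],[.5,2,5,10,50]),np.percentile(V[m],[1,99]))
cv2.imwrite('pics/w5.png',s['img'])
E
```

```text
[615.  118.7  23.8] [0.1 1.4 5.3]
deck 3757 [-161.8 -159.2 -119.6 -107.4] [-29.9 -29.4  27.7  28.2]
wall 5059 [-129.9 -128.2  -62.5  -61. ] [-30.5 -30.3  28.6  28.9]
housing front 9232 [-66.3 -66.2 -66.2 -66.1 -65.9] [-20.   19.7]
```

>>> apply_moves(
  plan=[
    [0.06, 0, 0, 0, 0, 0, 0],
    [0.06, 0, 0, 0, 0, 0, 0],
    [0.04, 0, 0, 0, 0, 0, 0],
    [0.03, 0, 0, 0, 0, 0, 0],
    [0, 0, 0, 0, 0, 0, 0],
  ],
)

```text
time: 10.28
position: [614.4, 127.9, 23.8]
tcp_rot: [2.092, 2.341, -0.001]
ft_force: [4.4, -20.2, 4.3]
gripper_width: 11.5
grip_force: 49.3
```

```bash
python3 - <<'E'
from h import *
np.set_printoptions(precision=1,suppress=True)
s=snap('wrist'); st=s['st']; print(st['position'],st['ft_force'])
P,c=cloud(s);c=c.astype(int)
F=np.array([598,266.3]);a=np.radians(96.5);e=np.array([np.cos(a),np.sin(a)])
U=(P[:,:2]-F)@e;V=(P[:,:2]-F)@[-e[1],e[0]]
red=(c[:,2]>60)&(c[:,1]<.45*c[:,2])&(c[:,0]<.5*c[:,2])
m=red&(P[:,2]>33)&(P[:,2]<40)&(U<-60)&(abs(V)<33)
print(m.sum(),np.percentile(U[m],[.1,.5,2,5,98]),np.histogram(U[m],np.arange(-140,-60,4)))
for lo,hi in((-115,-100),(-80,-65)):
    k=m&(U>lo)&(U<hi); print(lo,np.percentile(V[k],[1,99]))
m=(P[:,2]>55)&(U>-90)&(U<-50); print('housing front',np.percentile(U[m],[.5,10]))
cv2.imwrite('pics/w6.png',s['img'])
E
```

```text
[614.4 127.9  23.8] [  4.4 -20.2   4.3]
4140 [-130.8 -120.3 -118.9 -114.5  -65.6] (array([  0,   0,   6,   1,  15, 154, 827, 836, 183, 187, 190, 198, 203,
       210, 227, 206, 233, 232, 220]), array([-140, -136, -132, -128, -124, -120, -116, -112, -108, -104, -100,
        -96,  -92,  -88,  -84,  -80,  -76,  -72,  -68,  -64]))
-115 [-30.5  28. ]
-80 [-30.8  28.6]
housing front [-66.1 -66.1]
```

View pics/w6.png

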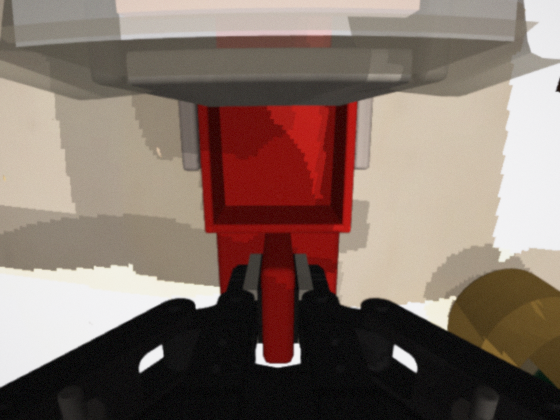

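The tray is centred between the rails (at x 190 and 362 px). The catch's back wall is about 51 mm in front of the housing, against a nominal 49, and the stop is pushing back. I'll give it one small extra nudge.

>>> apply_moves(
  plan=[
    [0.015, 0, 0, 0, 0, 0, 0],
    [0.015, 0, 0, 0, 0, 0, 0],
    [0, 0, 0, 0, 0, 0, 0],
    [0, 0, 0, 0, 0, 0, 0],
    [0, 0, 0, 0, 0, 0, 0],
  ],
)

```text
time: 10.95
position: [614.7, 128.1, 24.0]
tcp_rot: [2.092, 2.34, -0.002]
ft_force: [6.6, -37.4, 6.5]
gripper_width: 11.6
grip_force: 49.8
```

>>> apply_moves(
  plan=[
    [-0.06, 0, 0, 0, 0, 0, 0],
    [0, 0, 0, 0, 0, 0, 40],
    [0, 0, 0, 0, 0, 0, 70],
    [0, 0, 0, 0, 0, 0, 70],
    [0, 0, -0.3, 0, 0, 0, 70],
  ],
  squeeze=40,
)

```text
time: 11.58
position: [612.8, 127.9, 41.2]
tcp_rot: [-2.093, -2.341, 0.003]
ft_force: [0.1, 0.3, 0.5]
gripper_width: 69.8
grip_force: 0.0
```

>>> apply_moves(
  plan=[
    [0, 0, -0.7, 0, 0, 0, 70],
    [-0.2, 0, -0.9, 0, 0, 0, 70],
    [-0.2, 0, -0.9, 0, 0, 0, 70],
    [-0.1, 0, -0.7, 0, 0, 0, 70],
    [0, 0, -0.4, 0, 0, 0, 70],
  ],
)

```text
time: 12.2
position: [617.8, 97.7, 261.8]
tcp_rot: [2.093, 2.34, 0.005]
ft_force: [0.2, 0.6, -0.8]
gripper_width: 69.8
grip_force: 0.0
```

```bash
python3 - <<'E'
from h import *
rows([498,301,245],186.5,10)
E
```

```text
t 12.2 pos [617.8  97.7 261.8] j [ 0.11  0.42  1.62 -0.    1.1  -0.  ] w 69.8 F [ 0.2  0.6 -0.8]
[0.359, -0.161, 0.027] [0.02, -0.02, 8.99]
[0.329, -0.215, 0.027] [0.02, -0.02, 8.99]
[0.292, -0.264, 0.027] [0.02, -0.02, 8.99]
[0.247, -0.306, 0.027] [0.02, -0.02, 8.99]
[0.196, -0.341, 0.027] [0.02, -0.02, 8.99]
[0.14, -0.367, 0.027] [0.02, -0.02, 8.99]
[0.081, -0.385, 0.027] [0.02, -0.02, 8.99]
[0.02, -0.393, 0.028] [0.02, -0.02, 8.99]
[-0.041, -0.391, 0.028] [0.02, -0.02, 8.99]
[-0.102, -0.38, 0.028] [0.02, -0.02, 8.99]
```

>>> apply_moves(
  plan=[
    [0.36, -0.16, 0.03, 0, 0, -9, 70],
    [0.38, -0.1, 0.03, 0, 0, -9, 70],
    [0.39, -0.04, 0.03, 0, 0, -9, 70],
    [0.39, 0.02, 0.03, 0, 0, -9, 70],
    [0.385, 0.08, 0.03, 0, 0, -9, 70],
  ],
)

```text
time: 12.82
position: [557.1, 200.3, 250.0]
tcp_rot: [1.03, 2.967, 0.001]
ft_force: [-0.8, 0.0, 0.4]
gripper_width: 69.8
grip_force: 0.0
```

>>> apply_moves(
  plan=[
    [0.37, 0.14, 0.03, 0, 0, -9, 70],
    [0.34, 0.2, 0.03, 0, 0, -9, 70],
    [0.305, 0.25, 0.03, 0, 0, -9, 70],
    [0.265, 0.29, 0.03, 0, 0, -9, 70],
    [0.215, 0.33, 0.03, 0, 0, -9, 70],
  ],
)

```text
time: 13.45
position: [497.3, 302.3, 241.0]
tcp_rot: [-0.184, 3.135, 0.001]
ft_force: [1.0, 1.2, 0.7]
gripper_width: 70.1
grip_force: 0.0
```

```bash
python3 - <<'E'
from h import *
np.set_printoptions(precision=1,suppress=True)
s=snap('wrist'); cv2.imwrite('pics/w7.png',s['img'])
for d in spot_point(s,'crank_grip')[:2]: print(d['confidence'],d['location'],atz(s,d['location'],125),atd(s,d['location']))
P,c=cloud(s);c=c.astype(int)
k=(P[:,2]>105)&(P[:,2]<150)&(P[:,0]<545)&(P[:,0]>470)&(P[:,1]>250)&(P[:,1]<350)
for x in range(476,545,6):
    q=P[k&(abs(P[:,0]-x)<3)]
    if len(q)>10: print(x,len(q),np.percentile(q[:,1],[2,50,98]),q[:,2].max())
rows([498,301,245],186.5,1)
E
```

```text
0.91 [274.0, 223.0] [510.  302.4 125. ] [507.5 302.2 133.4]
0.44 [117.0, 270.5] [567.8 174.3 125. ] [608.5 138.3  48.3]
482 38 [295.5 299.3 302.6] 128.9167860762569
488 183 [291.5 299.9 307.8] 133.29054833891527
494 169 [291.  299.9 308.5] 134.2402836915217
500 166 [292.6 301.2 309.3] 133.8884400980192
506 156 [293.3 301.7 310.1] 134.4512395017627
512 160 [293.9 302.3 310.7] 134.18683369007448
518 157 [294.5 302.8 311.4] 133.65122571791534
524 155 [295.1 303.9 312.2] 133.68287436818287
530 131 [295.6 303.6 312.7] 133.7949709072859
536 87 [301.3 306.5 312.3] 132.06468856909345
542 699 [255.9 284.2 312.2] 141.54229720490835
t 13.55 pos [496.6 303.1 240.8] j [ 0.5  0.4  1.8  0.   1.  -1.2] w 69.7 F [ 0.9  0.4 -0.3]
[-0.018, -0.038, -0.071] [0.04, 0.03, 0.2]
```

View pics/w7.png

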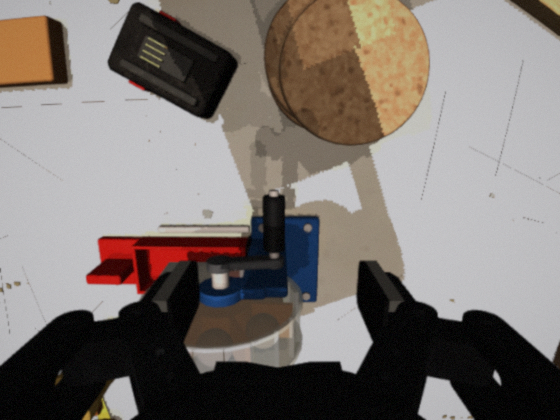

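The wrist view shows the black sleeve at (274,225) pointing toward the robot, with the crank arm at (245,263). The red tray is in place under the feeder at left. Descending onto the sleeve's outer half.

>>> apply_moves(
  plan=[
    [0, -0.04, 0.4, 0, 0, 0, 60],
    [0, 0, 0.6, 0, 0, 0, 60],
    [0, 0, 0.6, 0, 0, 0, 60],
    [0, 0, 0.45, 0, 0, 0, 60],
    [0, 0, 0.2, 0, 0, 0, 60],
  ],
)

```text
time: 14.18
position: [497.9, 298.5, 104.1]
tcp_rot: [0.172, -3.136, 0.001]
ft_force: [-0.9, -0.7, 0.7]
gripper_width: 59.9
grip_force: 0.0
```

>>> apply_moves(
  plan=[
    [0, 0, 0, 0, 0, 0, 40],
    [0, 0, 0, 0, 0, 0, 10],
    [0, 0, 0, 0, 0, 0, 10],
    [0, 0, 0, 0, 0, 0, 10],
    [0, 0, 0, 0, 0, 0, 10],
  ],
  squeeze=25,
)

```text
time: 14.8
position: [498.8, 299.3, 105.2]
tcp_rot: [-0.175, 3.135, 0.001]
ft_force: [3.6, -3.8, 3.4]
gripper_width: 16.9
grip_force: 24.8
```

```bash
python3 - <<'E'
from h import *
rows([497.6,300.6,106],186.5,1)
q0=.1
for n in range(0,40):
    a=[q0+.1*k-1.78 for k in(n,n+1)]
    f=lambda t:np.array([-45*np.sin(t),45*np.cos(t)])
    d=(f(a[1])-f(a[0]))/60
    print(round(q0+.1*(n+1),2),'y',round(d[0],3),'z',round(-d[1],3),end=' | ')
E
```

```text
t 14.8 pos [498.8 299.3 105.2] j [ 0.49  0.54  1.87 -0.    0.73 -1.19] w 16.9 F [ 3.6 -3.8  3.4]
[0.017, 0.024, -0.013] [0.01, 0.08, -0.1]
0.2 y 0.004 z -0.075 | 0.3 y -0.003 z -0.075 | 0.4 y -0.011 z -0.074 | 0.5 y -0.018 z -0.073 | 0.6 y -0.025 z -0.071 | 0.7 y -0.032 z -0.068 | 0.8 y -0.039 z -0.064 | 0.9 y -0.045 z -0.06 | 1.0 y -0.051 z -0.055 | 1.1 y -0.056 z -0.05 | 1.2 y -0.061 z -0.044 | 1.3 y -0.065 z -0.038 | 1.4 y -0.068 z -0.031 | 1.5 y -0.071 z -0.024 | 1.6 y -0.073 z -0.017 | 1.7 y -0.074 z -0.01 | 1.8 y -0.075 z -0.002 | 1.9 y -0.075 z 0.005 | 2.0 y -0.074 z 0.013 | 2.1 y -0.072 z 0.02 | 2.2 y -0.07 z 0.027 | 2.3 y -0.067 z 0.034 | 2.4 y -0.063 z 0.04 | 2.5 y -0.059 z 0.047 | 2.6 y -0.054 z 0.052 | 2.7 y -0.048 z 0.057 | 2.8 y -0.042 z 0.062 | 2.9 y -0.036 z 0.066 | 3.0 y -0.029 z 0.069 | 3.1 y -0.022 z 0.072 | 3.2 y -0.015 z 0.073 | 3.3 y -0.008 z 0.075 | 3.4 y -0.0 z 0.075 | 3.5 y 0.007 z 0.075 | 3.6 y 0.015 z 0.073 | 3.7 y 0.022 z 0.072 | 3.8 y 0.029 z 0.069 | 3.9 y 0.036 z 0.066 | 4.0 y 0.042 z 0.062 | 4.1 y 0.048 z 0.057 |
```

>>> apply_moves(
  plan=[
    [0, 0.004, -0.075, 0, 0, 0, 10],
    [0, -0.003, -0.075, 0, 0, 0, 10],
    [0, -0.011, -0.074, 0, 0, 0, 10],
    [0, -0.018, -0.073, 0, 0, 0, 10],
    [0, -0.025, -0.071, 0, 0, 0, 10],
  ],
)

```text
time: 15.42
position: [499.0, 297.0, 127.3]
tcp_rot: [-0.175, 3.135, 0.002]
ft_force: [3.4, 6.3, -1.6]
gripper_width: 17.4
grip_force: 24.8
```

>>> apply_moves(
  plan=[
    [0, -0.032, -0.068, 0, 0, 0, 10],
    [0, -0.039, -0.064, 0, 0, 0, 10],
    [0, -0.045, -0.06, 0, 0, 0, 10],
    [0, -0.051, -0.055, 0, 0, 0, 10],
    [0, -0.056, -0.05, 0, 0, 0, 10],
  ],
)

```text
time: 16.05
position: [500.5, 284.3, 145.6]
tcp_rot: [-0.175, 3.135, 0.004]
ft_force: [-1.2, 11.0, 6.4]
gripper_width: 17.1
grip_force: 25.8
```

```bash
cat > chk.py <<'E'
from h import *
np.set_printoptions(precision=1,suppress=True)
C=np.array([597,267.]);a=np.radians(96.5);e=np.array([np.cos(a),np.sin(a)]);ey=np.array([-e[1],e[0]])
st=robot.get_state();g=np.array(st['position'])+[0,0,19]
u=(g[:2]-C)@e; v=(g[:2]-C)@ey; q=np.arctan2(-u,g[2]-130)+1.78
print('t',st['time'],'u',u,'v',v,'r',np.hypot(u,g[2]-130),'q',round(q,3),'F',np.array(st['ft_force']),'w',st['gripper_width'])
for cm in('top','scene'):
    s=snap(cm)
    for n in('ball1_center','ball2_center','ball3_center','ball4_center','tray_center'):
        for d in spot_point(s,n)[:4]:
            if d['confidence']>.25: print(cm,n,round(d['confidence'],2),np.array(d['location']),atd(s,d['location']))
E
python3 chk.py
```

```text
t 16.05 u 28.15567268305898 v 93.92671602944485 r 44.646481886882384 q 1.098 F [-1.2 11.   6.4] w 17.148761139171516
top tray_center 0.96 [377.5 286.5] [ 351.5 -276.3    9.2]
top tray_center 0.56 [207. 193.] [605.6 185.3   8.6]
top tray_center 0.47 [186.6 190.1] [582.3 212.1 134. ]
scene ball1_center 0.51 [220.9 265.5] [595.9 168.7  21.8]
scene ball1_center 0.33 [229.1 253.4] [609.5 124.7  22.5]
scene ball4_center 0.47 [185.5 258.3] [498.6 322.8 269. ]
scene ball4_center 0.46 [286.2 178. ] [ 704.  -238.7   24.5]
scene tray_center 0.98 [212.2 266. ] [490.  271.2 204. ]
scene tray_center 0.74 [386.2 222.5] [ 344.4 -290.5    7.2]
```

>>> apply_moves(
  plan=[
    [0, -0.061, -0.044, 0, 0, 0, 10],
    [0, -0.065, -0.038, 0, 0, 0, 10],
    [0, -0.068, -0.031, 0, 0, 0, 10],
    [0, -0.071, -0.024, 0, 0, 0, 10],
    [0, -0.073, -0.017, 0, 0, 0, 10],
  ],
)

```text
time: 17.27
position: [502.9, 264.1, 155.6]
tcp_rot: [-0.175, 3.134, 0.004]
ft_force: [-4.2, 7.0, 20.7]
gripper_width: 17.3
grip_force: 26.9
```

>>> apply_moves(
  plan=[
    [0, -0.074, -0.01, 0, 0, 0, 10],
    [0, -0.075, -0.002, 0, 0, 0, 10],
    [0, -0.075, 0.005, 0, 0, 0, 10],
    [0, -0.074, 0.013, 0, 0, 0, 10],
    [0, -0.072, 0.02, 0, 0, 0, 10],
  ],
)

```text
time: 17.9
position: [505.6, 240.8, 154.1]
tcp_rot: [-0.175, 3.134, 0.001]
ft_force: [-1.9, -4.3, 24.1]
gripper_width: 17.2
grip_force: 26.9
```

>>> apply_moves(
  plan=[
    [0, -0.07, 0.027, 0, 0, 0, 10],
    [0, -0.067, 0.034, 0, 0, 0, 10],
    [0, -0.063, 0.04, 0, 0, 0, 10],
    [0, -0.059, 0.047, 0, 0, 0, 10],
    [0, -0.054, 0.052, 0, 0, 0, 10],
  ],
)

```text
time: 18.52
position: [507.9, 221.5, 141.4]
tcp_rot: [-0.175, 3.134, -0.0]
ft_force: [4.0, -8.1, 12.2]
gripper_width: 17.0
grip_force: 25.9
```

```bash
python3 chk.py
```

```text
t 18.525 u -35.104678737310124 v 93.654408733734 r 46.417003087516754 q 2.638 F [ 4.  -8.1 12.2] w 17.004024697268537
top ball1_center 0.59 [212.9 191.2] [604.2 164.4  34.7]
top ball2_center 0.39 [198.2 192.4] [601.1 204.6  33.6]
top ball3_center 0.73 [384.3 214.7] [ 527.1 -278.   105.5]
top ball4_center 0.34 [352.3 156.5] [ 708.3 -218.9   20.5]
top tray_center 0.94 [378.3 288.3] [ 346.8 -279.1    5.8]
top tray_center 0.82 [205.5 193.6] [600.  186.3  24.6]
scene ball2_center 0.72 [283.3 178.3] [ 706.3 -225.8   29.6]
scene ball3_center 0.73 [321.8 271.5] [375.9   9.9  28.2]
scene tray_center 0.86 [385.  218.2] [ 355.8 -302.4    9.8]
scene tray_center 0.79 [212.7 268.5] [598.8 194.5  31.1]
```

>>> apply_moves(
  plan=[
    [0, -0.048, 0.057, 0, 0, 0, 10],
    [0, -0.042, 0.062, 0, 0, 0, 10],
    [0, -0.036, 0.064, 0, 0, 0, 10],
    [0, -0.029, 0.066, 0, 0, 0, 10],
    [0, -0.022, 0.07, 0, 0, 0, 10],
  ],
)

```text
time: 19.75
position: [509.2, 211.5, 121.8]
tcp_rot: [-0.175, 3.134, 0.001]
ft_force: [5.9, -1.7, 3.5]
gripper_width: 17.0
grip_force: 25.3
```

>>> apply_moves(
  plan=[
    [0, -0.015, 0.073, 0, 0, 0, 10],
    [0, -0.008, 0.075, 0, 0, 0, 10],
    [0, 0, 0.075, 0, 0, 0, 10],
    [0, 0.007, 0.075, 0, 0, 0, 10],
    [0, 0, 0, 0, 0, 0, 10],
  ],
)

```text
time: 20.38
position: [509.3, 211.1, 103.6]
tcp_rot: [-0.175, 3.134, 0.002]
ft_force: [6.1, 3.1, -1.9]
gripper_width: 17.1
grip_force: 24.9
```

```bash
python3 chk.py; python3 - <<'E'
from h import *
s=snap('top');t=snap('scene')
o=np.zeros((400,800,3),np.uint8)
o[:,:400]=cv2.resize(s['img'][150:230,150:230],(400,400),interpolation=cv2.INTER_CUBIC);o[:,400:]=cv2.resize(t['img'][220:320,150:250],(400,400),interpolation=cv2.INTER_CUBIC);cv2.imwrite('pics/b.png',o)
E
```

```text
t 20.375 u -45.56618883748221 v 93.49855374439011 r 46.15955345652584 q 3.511 F [ 6.1  3.1 -1.9] w 17.094733165536635
top ball1_center 0.56 [211.7 190.3] [607.1 168.1  33.1]
top ball2_center 0.48 [199.8 193.1] [598.3 199.4  37.1]
top ball4_center 0.67 [224.5 186.1] [611.  129.1  63.2]
top ball4_center 0.39 [273.  275.3] [380.3   0.5  27.6]
top tray_center 0.78 [377.3 287.7] [ 348.4 -275.8    8.6]
top tray_center 0.69 [207.2 192.4] [603.  181.5  25.9]
scene ball2_center 0.5 [209.5 268.6] [584.6 214.2  61.4]
scene ball3_center 0.57 [207.2 276.6] [586.9 223.8  35.7]
scene tray_center 0.66 [213.9 267.3] [489.2 268.  197.3]
```

View pics/b.png

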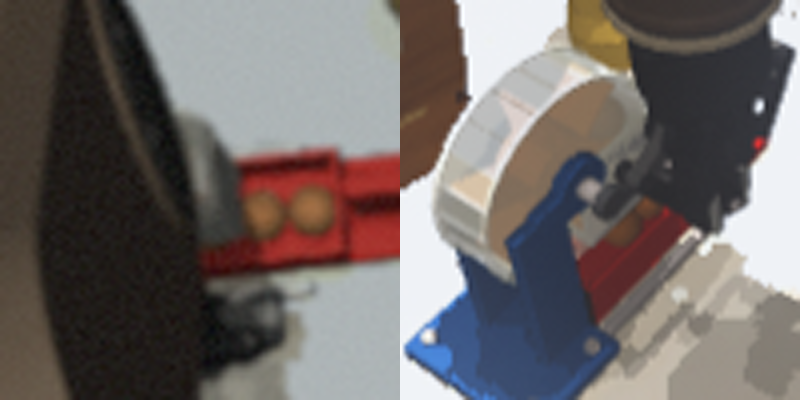

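The picture shows two balls in the catch at (263,215) and (312,210). A third may be hidden under the spout, so I'll release the crank, rise and look.

>>> apply_moves(
  plan=[
    [0, 0, 0, 0, 0, 0, 30],
    [0, 0, 0, 0, 0, 0, 60],
    [0, 0, 0, 0, 0, 0, 60],
    [0, 0, -0.3, 0, 0, 0, 60],
    [0, 0, -0.6, 0, 0, 0, 60],
  ],
)

```text
time: 21.7
position: [507.0, 210.0, 156.7]
tcp_rot: [0.175, -3.134, 0.001]
ft_force: [-0.1, 0.8, -0.1]
gripper_width: 60.1
grip_force: 0.0
```

>>> apply_moves(
  plan=[
    [0, 0, -0.7, 0, 0, 0, 60],
    [0.2, -0.5, -0.6, 0, 0, 0, 60],
    [0, -0.8, -0.3, 0, 0, 0, 60],
    [0, -0.8, 0, 0, 0, 10, 60],
    [0, -0.4, 0, 0, 0, 10, 60],
  ],
)

```text
time: 22.32
position: [508.7, 57.9, 253.6]
tcp_rot: [0.383, 3.118, -0.0]
ft_force: [-0.2, 0.7, 0.2]
gripper_width: 60.1
grip_force: 0.0
```

```bash
python3 - <<'E'
from h import *
np.set_printoptions(precision=1,suppress=True)
st=robot.get_state();print(st['time'],st['position'],st['ft_force'])
w=snap('wrist');s=snap('top');t=snap('scene')
for cm,x in(('wrist',w),('top',s),('scene',t)):
    for n in('ball1_center','ball4_center','crank_grip'):
        for d in spot_point(x,n)[:4]:
            if d['confidence']>.25: print(cm,n,round(d['confidence'],2),np.array(d['location']),atd(x,d['location']))
o=np.zeros((600,800,3),np.uint8)
o[:400,:400]=cv2.resize(s['img'][150:230,150:230],(400,400),interpolation=cv2.INTER_CUBIC);o[:400,400:]=cv2.resize(t['img'][220:320,150:250],(400,400),interpolation=cv2.INTER_CUBIC);o[400:,:267]=cv2.resize(w['img'],(267,200));cv2.imwrite('pics/b2.png',o)
E
```

```text
22.325 [508.7  57.9 253.6] [-0.2  0.7  0.2]
wrist ball1_center 0.73 [388.2 239.2] [602.6 168.2  32. ]
wrist crank_grip 0.81 [460.  172.3] [517.6 210.3 129.8]
top ball4_center 0.43 [179.5 197.3] [455.9 106.4 600.2]
scene ball1_center 0.52 [206.2 276.9] [587.3 226.7  36.9]
scene crank_grip 0.67 [225.6 265.7] [516.2 215.5 130.8]
```

View pics/b2.png

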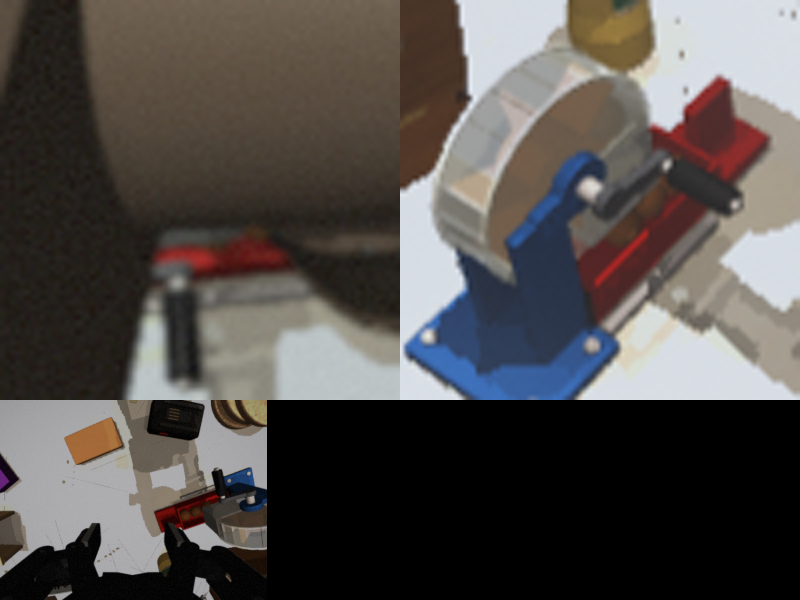

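The scene crop (right) shows wooden balls in the catch at about (630,232) and (653,208), and the crank standing at the front. I've used my ten pictures, so I'll count the balls numerically.

```bash
cat > cnt.py <<'E'
from h import *
np.set_printoptions(precision=1,suppress=True)
C=np.array([597,267.]);a=np.radians(96.5);e=np.array([np.cos(a),np.sin(a)]);ey=np.array([-e[1],e[0]])
for cm in('wrist','scene'):
    s=snap(cm);P,c=cloud(s);h=cv2.cvtColor(c[None],cv2.COLOR_BGR2HSV)[0].astype(int)
    u=(P[:,:2]-C)@e;v=(P[:,:2]-C)@ey
    ins=(u>-125)&(u<12)&(abs(v)<27)&(P[:,2]<50)&(P[:,2]>4)
    w=ins&(h[:,0]>=6)&(h[:,0]<25)&(h[:,1]>60)
    print(cm,'wood px',w.sum(),'in',ins.sum())
    for lo in range(-120,10,6):
        k=w&(u>=lo)&(u<lo+6)
        if k.sum()>3: print(lo,k.sum(),'v',np.median(v[k]),'zmax',P[k,2].max(),h[k].mean(0))
    if cm=='scene':
        r=(u>-70)&(u<70)&(P[:,2]>60)&(P[:,2]<200)&(v<25)&(v>-25)
    for d in cut_out(s,'ball1_center')[:4]: 
        m=d['pixels'];Q,_=cloud(s,m); print('cut',round(d['confidence'],2),m.sum(),((np.median(Q[:,:2],0)-C)@e),((np.median(Q[:,:2],0)-C)@ey),np.median(Q[:,2]))
E
python3 cnt.py
```

```text
wrist wood px 1028 in 2852
-114 33 v 1.4020722340803573 zmax 31.510785722612393 [ 10.2 201.3  57. ]
-108 116 v 3.1865918195348195 zmax 33.40503967755808 [ 11.7 196.8  63.1]
-102 122 v 3.7973047713483004 zmax 35.443930020981256 [ 11.6 195.5  70. ]
-96 100 v 3.6599484768430743 zmax 34.78059209420703 [ 11.4 197.4  68.8]
-90 37 v 1.318009924764194 zmax 32.530374292992185 [ 10.7 201.9  60.5]
-84 105 v 1.2079358556105937 zmax 35.6856326650649 [ 11.1 197.   50.8]
-78 132 v 3.6184531788673935 zmax 38.71970285151605 [ 11.7 196.9  60.2]
-72 111 v 4.448049493529565 zmax 38.265016999900844 [ 11.7 194.6  62.4]
-66 77 v 3.224255415254154 zmax 37.21902944033197 [ 11.  202.8  56.3]
-60 27 v 6.325996066483277 zmax 32.665470676578856 [ 10.3 197.1  35.6]
-54 57 v 11.49586482727389 zmax 37.00060200866807 [ 11.4 201.6  36.9]
-48 54 v 13.512646940839446 zmax 38.26118225803673 [ 10.8 192.4  41.6]
-42 39 v 13.071193212056217 zmax 39.09237755407229 [ 11.3 194.6  45.6]
-36 14 v 10.804123722364082 zmax 36.014356353743274 [  9.  197.6  45.3]
cut 0.59 458 -99.51704605213932 3.241083083756898 29.525948130001588
scene wood px 96 in 327
-90 8 v 4.516468013135681 zmax 28.697976653320403 [  9.8 110.6  76.1]
-84 5 v 7.327430079805339 zmax 33.62692176055843 [ 10.2 106.6  73.8]
-78 8 v 10.680737002630277 zmax 35.5873822224309 [ 10.  117.5  80.1]
-72 11 v 11.526334316994062 zmax 34.86895639619679 [ 10.2 120.4  82.1]
-66 15 v 6.960049418686805 zmax 36.2417536951188 [ 10.6 119.6  80.4]
-54 5 v 9.442403754095729 zmax 38.90568580982169 [10.  92.8 64.2]
-48 12 v 12.357335268024705 zmax 40.02216961156027 [ 10.4 111.8  72.7]
-42 14 v 13.014913105531535 zmax 39.524952979551344 [ 10.5 121.6  80.2]
-36 15 v 9.096067857725966 zmax 39.84049635520353 [  9.8 121.1  79.9]
```

```bash
python3 -c "
from rig import workorder
print(workorder.job_done())"
```

```text
the job is handed in; nothing more can be done
None
```

I handed the job in. The tray is home against the stop under the spout, with three balls in the catch by depth reading, the crank at about 3.5 rad (ball 4 drops at about 4.15), and the arm clear after about 22 s. I didn't see the fourth ball in the drum directly.

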